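# Park the rolling pin on the pastry board

## Robot

A 6-joint arm with a two-finger parallel gripper is mounted at the origin on the work surface. World frame = base frame: x ahead of the robot, y to its left, z up, the work surface at z = 0. Lengths are in m, angles in rad, forces in N, time in s.
With the tool pointing down it reaches from about 0.35 to 0.775 m from the base axis. Payload 5.5 kg.
Tool frame: the origin (TCP) lies on the centre line of the jaws, within the pads' length; the fingertips stand arm.tcp_to_tips ahead of it and the grasp point (between the pads) lies 5 mm behind it (arm.tcp_to_tips is the distance from the TCP to the fingertips, in m); z points along the fingers, y is the line along which they close (so a half turn about z gives the same grasp; the last joint's range is limited). The gripper opens to 85 mm and grips with 20 to 120 N. Pads are 22 mm wide; open, the fingers measure 114 mm over their backs; the gripper's body (76 mm by 85 mm) begins 54 mm behind the grasp point. The pads swing forward as they close: fully open they stand 13 mm farther back than shut.
Start: joints at [1.008, 0.313, 0.046, 1.304, 0, 1.431], TCP at [0.236, 0.524, 0.245] pointing down, gripper open.
Joint ranges: [-2.76, 2.76], [-0.86, 1.69], [-1.03, 1.26], [-2.2, 2.34], [-1.47, 1.5], [-3.14, 3.14]. Speed limits (rad/s): [2.57, 2.57, 3.14, 3.14, 3.14, 3.14].

## Interface

Orientations are given as a rotation vector (axis times angle).
In Python, from plant import sensors, cams, arm, spot_in, cut_out, mark_of gives the robot as it stands.
- The arm moves only by the tool arm_command, never from a script. Its argument "motion" is a list of rows, each an object with "xyz": the shift along the tool's x, y, z scaled (see below), a list of three; "rot": the turn, a rotation vector about the tool's x, y, z scaled (see below), a list of three. In form: [{"xyz": [tx, ty, tz], "rot": [ax, ay, az]}, ...]. A call has 1 to 8 rows; each row is the pose to reach, as a shift and turn from the pose commanded when the call began, along the tool's axes at that moment; what a row does not reach only later rows make up. The controller multiplies each number of a shift by 0.5 m and each number of a turn by 90 degrees. A row lasts 1/10 s, in which the tool goes at most 50 mm and 8.59 degrees, less where a joint would pass 70% of its speed; a pose out of reach is approached as far as the arm can. A call with a number of a shift or a turn outside -1 to 1 is refused whole. A call with a gripper value outside its range is refused whole. "claw" is the opening, from -1 (shut) to 1 (fully open), set as the call begins (left out, the last holds). The fingers move at their own pace and stop on an object; "force" is the grip in N (left out, the last holds). Time passes only in rows, so rows that repeat a pose let the fingers close. It gives the time, the measured TCP pose, the force, the opening and the grip force at its end, in the units of the state.
- sensors.get_obs(): the state, without advancing time (a new reading comes with each control period).
- cams.grab_frame(name): name is "scene" or "top" or "wrist"; returns the picture (400x640x3 uint8, red, green, blue); there is no depth.
- cams.camera_model(name): a dict with "fx", "fy", "cx", "cy" (pixels), "rvec" (rotation vector, rad) and "tvec" (3), from world to camera coordinates, as OpenCV has them; the wrist camera has in their place "tool_from_camera" (4x4, takes a point from camera to tool coordinates, whose origin is the TCP and whose axes are the flange's). Camera axes: x right, y down, z forward; pixel columns grow to the right and rows downward; lengths in m; the calibration is good to about 2 mm. A picture is of the moment at which its call begins: read the wrist's pose just before it. camera_model takes no time and is no camera call.
- arm.job_done(): hands the job in; it is judged then, once.
Trained networks look in the newest picture that a camera, given by its name, has taken for a name from the list of things; names that differ only in an ending like _2 or _b are one class to them, and where a whole thing is asked for, a point or a joint stands for the part that bears it (a point fixed in the world has none). Each returns a list of dicts, best first, with "confidence" (0 to 1); they miss things now and then, are a little off and sometimes report something else, mostly with a low value. They report only what shows in the picture. A call takes as long as a camera call.
- spot_in(name, camera): "location" ([row, column] in pixels, amid what is visible of it).
- cut_out(name, camera): "pixels" (400x640 bool, what is visible of it) and "location" ([row, column] in pixels, amid what is visible of it).
- mark_of(name, camera): "location" ([row, column] in pixels: a listed point, or the origin of a listed thing).
The state is a dict: "time_s": time; "joint_pos": joint angles; "joint_velocities": joint speeds; "joint_torque": joint torques, N m; "tool_pos": TCP position; "tool_rot": TCP orientation; "wrist_force": force on the tool from outside, world axes, zero at the start; "wrist_torque": the same for the moment, N m; "finger_gap": opening from 0.0 (shut) to 1.0 (fully open); "grasp_force": force on a finger pad.
Only numpy, scipy, OpenCV 4.12 (cv2) and the standard library are available. Lean on these libraries where they do the work, as an engineer would, in place of code of your own. Each camera call takes 0.05 s, during which the arm holds its last target. There are 200 camera calls.

## Task

Roll the wooden rolling pin across the pastry board, pushing with your fingertips on top of its barrel, until it comes to rest lying along the middle of the blue strip, so that the other end of the board is free for the dough. Only roll it: do not shove it from low down on its side, take hold of it, or lift it, and leave the other things on the board and around it where they are.

Things in the scene. Friction and masses are not known exactly. Their poses are not given: they have to be found in the camera images.
- pin: Dark wooden rolling pin lying on the board: barrel 64 mm in diameter, 200 mm long, fixed handles 26 mm thick, 334 mm overall, 0.45 kg. Origin on its axis at mid-length, 32 mm above the board; y along the axis; x, z turn as it rolls. Starts 65-135 mm from the strip, parallel to 0.1 rad. Pushed on top it travels half as far as the fingertip, so use short strokes; let go at 0.1 m/s it coasts 10 mm.
- strip: Blue strip inlaid flush across the pastry board, 30 mm wide (along its x) and 540 mm long (along its y); it makes no bump. Origin at its middle, on the board's top; y along the strip, z up. The pin is parked when its axis lies above the strip's middle line.
- board: Light wooden pastry board, fixed, 360 mm (its x) by 560 mm (its y) by 22 mm thick. Origin at the centre of its underside, on the work surface.
- cutter: Steel ring cutter, 52 mm in diameter, 40 mm high, standing on the board beyond an end of the pin; bystander. Origin at the centre of its underside.
- spice: Small spice jar, 42 mm in diameter, 75 mm high, standing on the board beyond the other end of the pin; bystander. Origin at the centre of its underside.
- flour: White lidded jar, 90 mm in diameter, 140 mm high, standing beside the board on the right; bystander. Origin at the centre of its underside.
- mug: Blue mug, 80 mm in diameter, 90 mm high, beside the board on the right; bystander. Origin at the centre of its underside.
- spatula: Steel spatula with a wooden handle, about 250 mm long, lying on the work surface beside the board on the left; bystander.

How it is judged:
On the way:
1. the fingertips set the pin rolling (distance of pin from where it was at the start of the episode above 0.01 m and contact force between the fingers and pin above 0.2 N).
At the end, for the whole second after the job is handed in: The pin lies at rest on the board with the middle of its axis within 15 mm of the strip's middle line (so the barrel rests on the strip) and within 40 mm of the strip's middle lengthwise, parallel with the strip to within 0.12 rad (x of pin in the frame of strip between -0.015 and 0.015 m and y of pin in the frame of strip between -0.04 and 0.04 m and angle between the y axis of pin and the y axis of strip, either way round below 0.12 rad and height (world z) of pin between 0.05 and 0.058 m and linear speed of pin below 0.01 m/s and angular speed of pin below 0.2 rad/s); the robot touches nothing.
It fails at once if the pin is lifted off the board or tipped (height (world z) of pin above 0.062 m or angle between pin's own y axis and vertical below 1.47 rad or angle between pin's own y axis and vertical above 1.67 rad).
It fails at once if the pin rolls off the board (height (world z) of pin below 0.046 m).
It fails at once if the pin is gripped or pushed low down: fingers touch it while the grasp point is lower than 60 mm above the board (the barrel's top is at 64 mm) (contact force between the fingers and pin above 0.3 N and height (world z) of the grasp point below 0.082 m).
It fails at once if a bystander is moved by more than 15 mm (distance of any of cutter, spice, flour, mug, spatula from where it was at the start of the episode above 0.015 m).
It also fails if it takes over 64 s, if anything falls off the work surface, if the arm or the gripper's body presses on something with over 40 N, if the wrist force passes 120 N, or if a joint passes its speed limit or range.

## Working session

There is one attempt and no reset: what is moved stays moved. The work goes in short steps, Python scripts to look and compute and a tool call to move; the robot and the scene stay as the last step left them, time stands still between calls to the robot, and variables do not carry over. Pictures are saved under pics/ and viewed, at most 10 in all, crops included, and the job is handed in when it is done.

Besides the shell and the picture viewer there is one more tool, called after "Call:" in YAML: its name, and indented under it one key for each argument. arm_command: Moves the arm, as the interface text tells. Shifts and turns lie within -1 to 1; 1 stands for 0.5 m of shift or 90 degrees of turn. Its arguments: {"type":"object","properties":{"motion":{"type":"array","items":{"type":"object","properties":{"xyz":{"type":"array","items":{"type":"number","minimum":-1,"maximum":1}},"rot":{"type":"array","items":{"type":"number","minimum":-1,"maximum":1}}}}},"claw":{"type":"number"},"force":{"type":"number"}},"required":["motion"]}

```bash
mkdir -p pics; cat > h.py <<'E'
import numpy as np, cv2
from plant import sensors, cams, arm, spot_in, cut_out, mark_of
def ray(cam,rc,z):
    m=cams.camera_model(cam); R=cv2.Rodrigues(np.array(m['rvec'],float))[0]; t=np.array(m['tvec'],float)
    d=R.T@np.array([(rc[1]-m['cx'])/m['fx'],(rc[0]-m['cy'])/m['fy'],1]); c=-R.T@t
    return c+d*(z-c[2])/d[2]
def axis(cam,name,z):
    r=cut_out(name,cam)
    if not r: return None
    px=np.argwhere(r[0]['pixels'])
    P=np.array([ray(cam,p,z)[:2] for p in px[::max(1,len(px)//3000)]])
    rect=cv2.minAreaRect(P.astype(np.float32)*1000)
    c=P.mean(0); w,v=np.linalg.eigh(np.cov((P-c).T)); a=v[:,1]
    if a[1]<0:a=-a
    return r[0]['confidence'],len(px),np.array(rect[0])/1000,np.round(rect[1]),c,np.arctan2(-a[0],a[1])
E
python3 - <<'E'
from h import *
np.set_printoptions(precision=4,suppress=True)
o=sensors.get_obs(); print(o); print(arm.tcp_to_tips)
for c in('top','scene'):
    im=cams.grab_frame(c); cv2.imwrite(f'pics/{c}0.png',im[:,:,::-1])
    m=cams.camera_model(c);R=cv2.Rodrigues(np.array(m['rvec'],float))[0];print(c,-R.T@np.array(m['tvec']))
    for n,z in(('pin',.054),('strip',.022),('board',.022)): print(c,n,axis(c,n,z))
    for n,z in(('pin',.054),('strip',.022),('cutter',.022),('spice',.022),('flour',0),('mug',0)):
        r=mark_of(n,c); print(n,[(x['confidence'],x['location'],ray(c,x['location'],z)) for x in r[:1]])
E
```

```text
{'time_s': 0.0, 'joint_pos': array([1.0084, 0.314 , 0.045 , 1.3036, 0.    , 1.4312]), 'joint_velocities': array([-0.0009,  0.0008, -0.0001, -0.0015, -0.0003,  0.0004]), 'joint_torque': array([  0.0007, -48.0627,  29.8531,   0.0193,  -0.0001,   0.    ]), 'tool_pos': array([0.2357, 0.524 , 0.2444]), 'tool_rot': array([-0.6591, -3.071 ,  0.0026]), 'wrist_force': array([ 0.2133,  0.3769, -0.5673]), 'wrist_torque': array([-0.0691,  0.0032, -0.0019]), 'grasp_force': 0.0, 'finger_gap': 0.999982433010183}
0.014
top [ 0.4287 -0.0029  1.6285]
top pin (0.81, 1302, array([0.5907, 0.0333]), array([ 69., 326.]), array([0.5916, 0.0322]), np.float64(0.20762237369110179))
top strip (0.7, 1147, array([0.5008, 0.019 ]), array([ 31., 539.]), array([0.4996, 0.0246]), np.float64(0.20815660697321334))Traceback (most recent call last):
  File "<stdin>", line 7, in <module>
  File "h.py", line 11, in axis
    P=np.array([ray(cam,p,z)[:2] for p in px[::max(1,len(px)//3000)]])
                ~~~^^^^^^^^^
  File "h.py", line 4, in ray
    m=cams.camera_model(cam); R=cv2.Rodrigues(np.array(m['rvec'],float))[0]; t=np.array(m['tvec'],float)
ValueError: time passes only in moves, steps and waits
```

```bash
sed -i 's/^def ray/import functools\ncm=functools.lru_cache(None)(lambda n: cams.camera_model(n))\ndef ray/; s/m=cams.camera_model(cam);/m=cm(cam);/' h.py
python3 - <<'E'
from h import *
np.set_printoptions(precision=4,suppress=True)
for c in('top','scene'):
    im=cams.grab_frame(c); cv2.imwrite(f'pics/{c}0.png',im[:,:,::-1])
    m=cm(c);R=cv2.Rodrigues(np.array(m['rvec'],float))[0];print(c,-R.T@np.array(m['tvec']))
    for n,z in(('pin',.054),('strip',.022),('board',.022)): print(c,n,axis(c,n,z))
    for n,z in(('pin',.054),('strip',.022),('cutter',.022),('spice',.022),('flour',0),('mug',0)):
        r=mark_of(n,c); print(n,[(x['confidence'],x['location'],ray(c,x['location'],z)) for x in r[:1]])
E
```

```text
top [ 0.4287 -0.0029  1.6285]
top pin (0.63, 1266, array([0.5914, 0.0334]), array([ 67., 333.]), array([0.5913, 0.0341]), np.float64(0.20261911666821625))
top strip (0.62, 1260, array([0.5015, 0.0177]), array([ 35., 542.]), array([0.5017, 0.013 ]), np.float64(0.20731970064757127))
top board (0.78, 12820, array([0.5466, 0.0207]), array([364., 562.]), array([0.5426, 0.0204]), np.float64(0.20440562710386034))
pin [(0.79, [177.3, 306.4], array([0.6042, 0.0366, 0.054 ]))]
strip [(0.91, [207.4, 308.9], array([0.499 , 0.0259, 0.022 ]))]
cutter [(0.63, [191.8, 244.1], array([0.5503, 0.2605, 0.022 ]))]
spice [(0.56, [188.6, 451.2], array([ 0.5781, -0.4888,  0.022 ]))]
flour [(0.81, [220.5, 456.1], array([ 0.4633, -0.5138,  0.    ]))]
mug [(0.74, [187.6, 452.3], array([ 0.5839, -0.4995,  0.    ]))]
scene [1.3361 0.2614 1.1461]
scene pin (0.74, 1572, array([0.5947, 0.0359]), array([ 77., 329.]), array([0.5965, 0.0325]), np.float64(0.2122267448761495))
scene strip (0.71, 1089, array([0.505 , 0.0215]), array([ 33., 533.]), array([0.5038, 0.0311]), np.float64(0.21322807929029544))
scene board (0.57, 13051, array([0.5579, 0.025 ]), array([374., 561.]), array([0.5752, 0.032 ]), np.float64(0.20864891769174354))
pin [(0.87, [218.5, 328.0], array([0.5932, 0.0355, 0.054 ]))]
strip [(0.96, [201.5, 332.2], array([0.5017, 0.0194, 0.022 ]))]
cutter [(0.49, [240.6, 400.4], array([0.5725, 0.2661, 0.022 ]))]
spice [(0.74, [217.1, 255.3], array([ 0.6472, -0.191 ,  0.022 ]))]
flour [(0.92, [155.9, 197.7], array([ 0.4578, -0.5127,  0.    ]))]
mug [(0.84, [182.4, 179.0], array([ 0.5914, -0.5098,  0.    ]))]
```

View pics/top0.png

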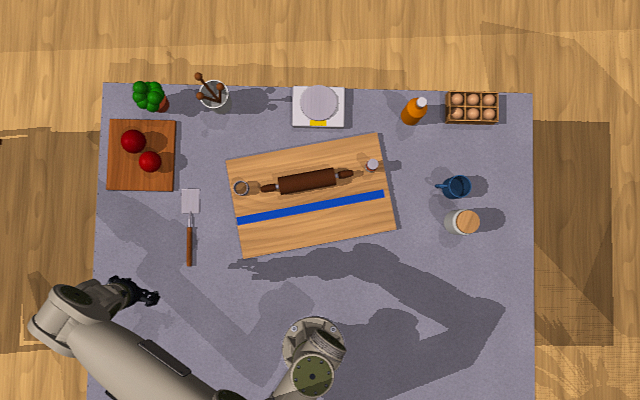

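The top view shows the pin at about (308,181) and the strip running from (237,220) to (384,193). The cutter stands at (241,188) and the spice jar at (372,164). The pin is about 90 mm beyond the strip and nearly parallel to it. I'll move over it with the jaws lined up along its axis.

Call:
arm_command:
  motion:
    - {"xyz": [-0.1,-0.055,0.01],"rot": [0,0,-0.06]}
    - {"xyz": [-0.19,-0.105,0.02],"rot": [0,0,-0.12]}
    - {"xyz": [-0.28,-0.155,0.03],"rot": [0,0,-0.18]}
    - {"xyz": [-0.37,-0.205,0.04],"rot": [0,0,-0.24]}
    - {"xyz": [-0.46,-0.255,0.05],"rot": [0,0,-0.3]}
    - {"xyz": [-0.55,-0.305,0.06],"rot": [0,0,-0.36]}
    - {"xyz": [-0.63,-0.355,0.07],"rot": [0,0,-0.4]}
    - {"xyz": [-0.7,-0.4,0.08],"rot": [0,0,-0.4]}
  claw: 0

```text
time_s: 2.0
tool_pos: [0.4714, 0.201, 0.2061]
tool_rot: [-0.324, 3.124, 0.001]
wrist_force: [1.1, 0.2, 0.1]
finger_gap: 0.501
grasp_force: 0.0
```

```bash
cat >> h.py <<'E'
Y=0.206; N=np.array([np.cos(Y),np.sin(Y),0]); A=np.array([-np.sin(Y),np.cos(Y),0])
def plan(goal,yaw=Y):
    o=sensors.get_obs(); R=cv2.Rodrigues(np.array(o['tool_rot']))[0]
    G=np.column_stack([-np.array([np.cos(yaw),np.sin(yaw),0]),[-np.sin(yaw),np.cos(yaw),0],[0,0,-1]])
    print('t',o['time_s'],'pos',o['tool_pos'],'gap',o['finger_gap'],'F',o['wrist_force'])
    print('xyz',R.T@(np.array(goal)-o['tool_pos'])/.5,'rot',cv2.Rodrigues(R.T@G)[0].ravel()/(np.pi/2))
E
python3 - <<'E'
from h import *
np.set_printoptions(precision=4,suppress=True)
plan(np.r_[.592,.0335,.125]+.006*N)
E
```

```text
t 2.0 pos [0.4714 0.201  0.2061] gap 0.5014267634158549 F [1.0512 0.2023 0.1003]
xyz [-0.1791 -0.3774  0.1623] rot [0.0001 0.0007 0.0006]
```

Call:
arm_command:
  motion:
    - {"xyz": [-0.045,-0.095,0.03],"rot": [0,0,0]}
    - {"xyz": [-0.09,-0.19,0.06],"rot": [0,0,0]}
    - {"xyz": [-0.135,-0.285,0.1],"rot": [0,0,0]}
    - {"xyz": [-0.18,-0.377,0.13],"rot": [0,0,0]}
    - {"xyz": [-0.18,-0.377,0.162],"rot": [0,0,0]}
    - {"xyz": [-0.18,-0.377,0.162],"rot": [0,0,0]}

```text
time_s: 2.6
tool_pos: [0.5966, 0.0339, 0.1216]
tool_rot: [0.315, -3.122, -0.001]
wrist_force: [-1.2, -0.1, -0.6]
finger_gap: 0.502
grasp_force: 0.0
```

```bash
python3 - <<'E'
from h import *
np.set_printoptions(precision=4,suppress=True)
o=sensors.get_obs(); im=cams.grab_frame('wrist'); cv2.imwrite('pics/w1.png',im[:,:,::-1])
s=cams.grab_frame('scene'); cv2.imwrite('pics/s1.png',cv2.resize(s[120:300,220:460],None,fx=3,fy=3)[:,:,::-1])
print(o['tool_pos'],o['wrist_force'],cams.camera_model('wrist'))
E
```

```text
[0.5966 0.0339 0.1216] [-1.1643 -0.0751 -0.5902] {'fx': 285.4181658153777, 'fy': 285.4181658153777, 'cx': 318.31172008312876, 'cy': 201.02433966987806, 'tool_from_camera': array([[ 0.0001, -0.9649, -0.2626,  0.0666],
       [ 1.    ,  0.0003, -0.0006,  0.0009],
       [ 0.0006, -0.2626,  0.9649, -0.1274],
       [ 0.    ,  0.    ,  0.    ,  1.    ]])}
```

View pics/w1.png

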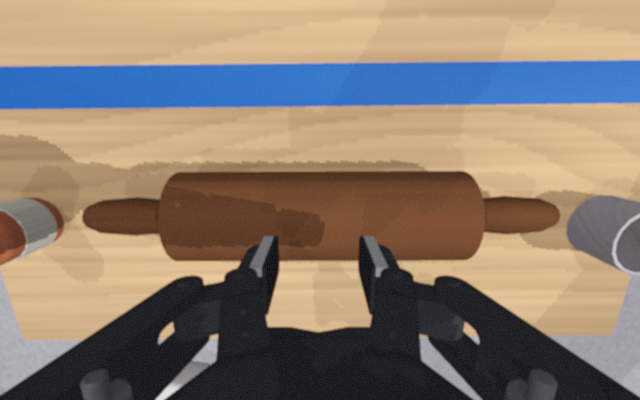

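View pics/s1.png

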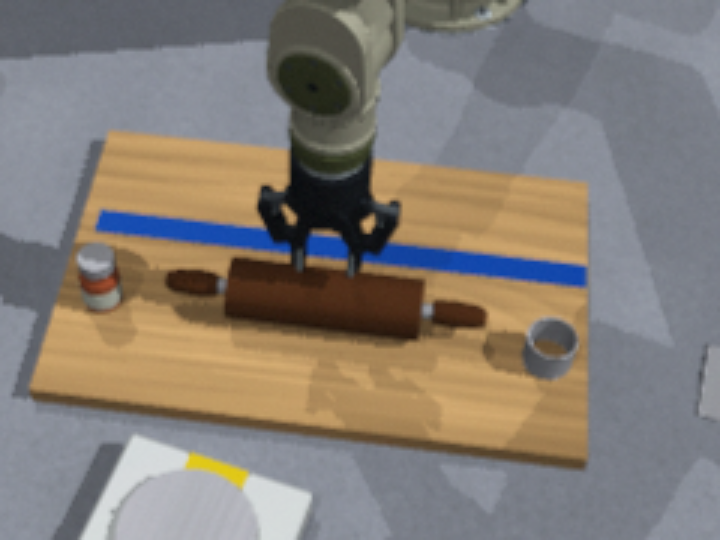

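The wrist view shows the barrel at rows 172–260, centred at column 321. The strip's middle line is at row 85 and parallel to the pin. That leaves about 92 mm to roll, with the TCP about 2 mm behind the pin's axis. Now I'll feel for the top of the barrel.

Call:
arm_command:
  motion:
    - {"xyz": [-0.012,0,0.02],"rot": [0,0,0]}
    - {"xyz": [-0.012,0,0.038],"rot": [0,0,0]}
    - {"xyz": [-0.012,0,0.042],"rot": [0,0,0]}
    - {"xyz": [-0.012,0,0.042],"rot": [0,0,0]}

```text
time_s: 3.1
tool_pos: [0.602, 0.0386, 0.1035]
tool_rot: [0.324, -3.124, -0.0]
wrist_force: [0.2, -0.6, -0.1]
finger_gap: 0.5
grasp_force: 0.0
```

Call:
arm_command:
  motion:
    - {"xyz": [0,0,0.004],"rot": [0,0,0]}
    - {"xyz": [0,0,0.004],"rot": [0,0,0]}

```text
time_s: 3.3
tool_pos: [0.6026, 0.038, 0.102]
tool_rot: [-0.323, 3.125, 0.0]
wrist_force: [-0.3, -0.8, 0.0]
finger_gap: 0.502
grasp_force: 0.0
```

Call:
arm_command:
  motion:
    - {"xyz": [0,0,0.004],"rot": [0,0,0]}
    - {"xyz": [0,0,0.004],"rot": [0,0,0]}

```text
time_s: 3.5
tool_pos: [0.6026, 0.0377, 0.0998]
tool_rot: [-0.322, 3.125, 0.0]
wrist_force: [0.5, 0.3, -1.0]
finger_gap: 0.503
grasp_force: 0.0
```

Call:
arm_command:
  motion:
    - {"xyz": [0,0,0.004],"rot": [0,0,0]}
    - {"xyz": [0,0,0.004],"rot": [0,0,0]}

```text
time_s: 3.7
tool_pos: [0.603, 0.0377, 0.0981]
tool_rot: [-0.322, 3.124, 0.0]
wrist_force: [-1.1, 1.2, 1.8]
finger_gap: 0.501
grasp_force: 0.2
```

Call:
arm_command:
  motion:
    - {"xyz": [0,0,0.004],"rot": [0,0,0]}
    - {"xyz": [0,0,0.004],"rot": [0,0,0]}

```text
time_s: 3.9
tool_pos: [0.6045, 0.038, 0.0978]
tool_rot: [-0.322, 3.12, 0.0]
wrist_force: [0.9, 0.9, 7.5]
finger_gap: 0.503
grasp_force: 4.2
```

Contact is at TCP z ≈ 0.098, pressing with about 7 N. First stroke, then lift and look.

Call:
arm_command:
  motion:
    - {"xyz": [0.01,0,0],"rot": [0,0,0]}
    - {"xyz": [0.022,0,0],"rot": [0,0,0]}
    - {"xyz": [0.034,0,0],"rot": [0,0,0]}
    - {"xyz": [0.046,0,0],"rot": [0,0,0]}
    - {"xyz": [0.056,0,0],"rot": [0,0,0]}
    - {"xyz": [0.062,0,0],"rot": [0,0,0]}
    - {"xyz": [0.062,0,0],"rot": [0,0,0]}
    - {"xyz": [0.062,0,-0.03],"rot": [0,0,0]}

```text
time_s: 4.7
tool_pos: [0.5714, 0.0315, 0.1101]
tool_rot: [0.322, -3.123, -0.001]
wrist_force: [-0.4, 0.2, -0.5]
finger_gap: 0.498
grasp_force: 0.0
```

```bash
cat >> h.py <<'E'
def wlook(save=None,rc=320):
    "pin axis and strip in tool frame (x along roll), via wrist camera masks"
    o=sensors.get_obs(); h=o['tool_pos'][2]; im=cams.grab_frame('wrist')
    m=cams.camera_model('wrist'); T=m['tool_from_camera']
    if save: cv2.imwrite(save,im[:,:,::-1])
    def hit(r,c,z):
        d=T[:3,:3]@[(c-m['cx'])/m['fx'],(r-m['cy'])/m['fy'],1]; return T[:3,3]+d*((h-z)-T[2,3])/d[2]
    hsv=cv2.cvtColor(im,cv2.COLOR_RGB2HSV); blue=(hsv[...,0]>100)&(hsv[...,0]<125)&(hsv[...,1]>150)
    b=np.argwhere(blue); 
    if len(b)>200:
        S=np.array([hit(r,c,.022)[:2] for r,c in b[::7]]); k=np.polyfit(S[:,1],S[:,0],1); print('strip x',k[1],'slope',k[0])
    q=cut_out('pin','wrist')
    if q:
        P=q[0]['pixels']; out=[]
        for c in range(100,560,10):
            r=np.flatnonzero(P[:,c])
            if len(r)>8: out.append((c,r[0],r[-1]))
        print(q[0]['confidence'],*out[::4]); a=np.argwhere(P); print('cols',a[:,1].min(),a[:,1].max())
        # far edge tangent: axis = tangent ray point, barrel only
        for c,r0,r1 in out[::4]:
            if r1-r0<55: continue
            th=np.arctan((r0-m['cy'])/m['fy']); dz=T[:3,:3]@[0,np.sin(th),np.cos(th)]; nrm=np.array([-dz[2],0,dz[0]])
            # axis lies at perpendicular distance .032 on near side of ray, at height .054
            s=((h-.054)-T[2,3]-.032*nrm[2])/dz[2]; print(c,'axis x',T[0,3]+s*dz[0]+.032*nrm[0])
    print('t',o['time_s'],o['tool_pos'],o['wrist_force'])
E
python3 - <<'E'
from h import *
np.set_printoptions(precision=4,suppress=True)
wlook('pics/w2.png')
E
```

```text
strip x 0.06966291474874145 slope 0.005682662099425506
t 4.7 [0.5714 0.0315 0.1101] [-0.3829  0.2046 -0.4902]
```

View pics/w2.png

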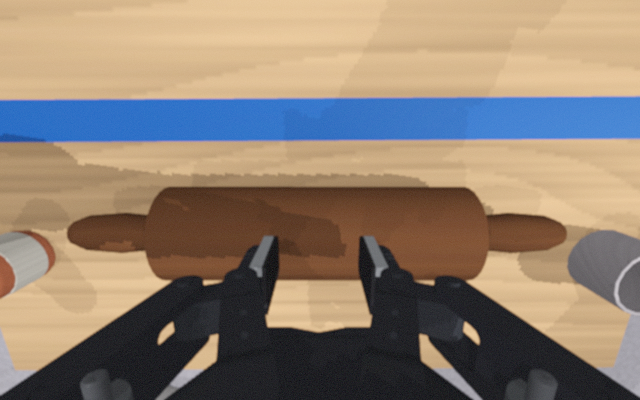

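The barrel is at rows 187–280 and the strip at rows 98–140. The pin rolled about 16 mm and stayed parallel, so about 75 mm is left. I'll repeat the strokes.

Call:
arm_command:
  motion:
    - {"xyz": [-0.028,0,0],"rot": [0,0,0]}
    - {"xyz": [-0.028,0,0.02],"rot": [0,0,0]}
    - {"xyz": [-0.028,0,0.03],"rot": [0,0,0]}
    - {"xyz": [-0.014,0,0.03],"rot": [0,0,0]}
    - {"xyz": [0.004,0,0.03],"rot": [0,0,0]}
    - {"xyz": [0.022,0,0.03],"rot": [0,0,0]}
    - {"xyz": [0.036,0,0.03],"rot": [0,0,0]}
    - {"xyz": [0.036,0,0],"rot": [0,0,0]}

```text
time_s: 5.6
tool_pos: [0.5521, 0.0278, 0.1093]
tool_rot: [0.322, -3.122, -0.001]
wrist_force: [0.3, 0.3, -1.2]
finger_gap: 0.501
grasp_force: 0.0
```

```bash
python3 - <<'E'
from h import *
np.set_printoptions(precision=4,suppress=True)
wlook('pics/w3.png')
im=cams.grab_frame('top')
for _ in range(3): print(axis('top','pin',.054))
E
```

```text
strip x 0.04999475070104449 slope 0.005880845227274901
0.82 (100, np.int64(213), np.int64(248)) (140, np.int64(212), np.int64(248)) (180, np.int64(184), np.int64(276)) (220, np.int64(184), np.int64(278)) (260, np.int64(184), np.int64(242)) (300, np.int64(185), np.int64(278)) (340, np.int64(184), np.int64(278)) (380, np.int64(185), np.int64(244)) (420, np.int64(184), np.int64(278)) (460, np.int64(184), np.int64(277)) (500, np.int64(210), np.int64(249)) (540, np.int64(213), np.int64(246))
cols 65 567
180 axis x -0.0042732959603076145
220 axis x -0.0042732959603076145
260 axis x -0.0042732959603076145
300 axis x -0.004963875787974428
340 axis x -0.0042732959603076145
380 axis x -0.004963875787974428
420 axis x -0.0042732959603076145
460 axis x -0.0042732959603076145
t 5.6 [0.5521 0.0278 0.1093] [ 0.2781  0.2707 -1.2029]
(0.72, 430, array([0.5427, 0.0239]), array([ 61., 324.]), array([ 0.5558, -0.0173]), np.float64(0.20490142127374775))
(0.72, 430, array([0.5427, 0.0239]), array([ 61., 324.]), array([ 0.5558, -0.0173]), np.float64(0.20490142127374775))
(0.72, 430, array([0.5427, 0.0239]), array([ 61., 324.]), array([ 0.5558, -0.0173]), np.float64(0.20490142127374775))
```

View pics/w3.png

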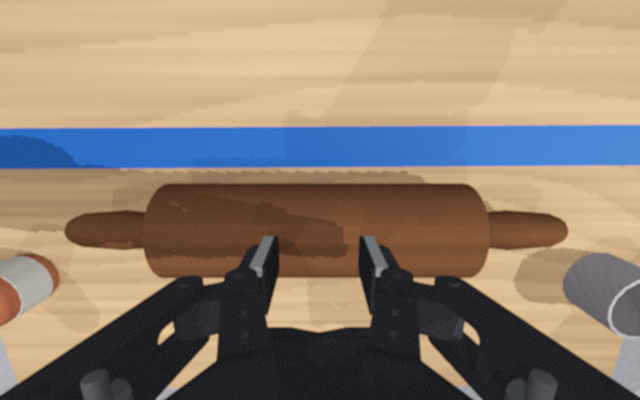

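The pin is at -4 mm and the strip at +50 mm, both in the tool's x, so the stroke gained about 20 mm. I'll do two more.

Call:
arm_command:
  motion:
    - {"xyz": [-0.026,0,0],"rot": [0,0,0]}
    - {"xyz": [-0.026,0,0.02],"rot": [0,0,0]}
    - {"xyz": [-0.026,0,0.03],"rot": [0,0,0]}
    - {"xyz": [-0.012,0,0.03],"rot": [0,0,0]}
    - {"xyz": [0.006,0,0.03],"rot": [0,0,0]}
    - {"xyz": [0.024,0,0.03],"rot": [0,0,0]}
    - {"xyz": [0.038,0,0.03],"rot": [0,0,0]}
    - {"xyz": [0.038,0,0],"rot": [0,0,0]}

```text
time_s: 6.7
tool_pos: [0.533, 0.0239, 0.11]
tool_rot: [0.322, -3.121, -0.001]
wrist_force: [-0.4, -0.5, 0.9]
finger_gap: 0.5
grasp_force: 0.0
```

```bash
python3 - <<'E'
from h import *
wlook()
E
```

```text
strip x 0.03265969580803817 slope 0.005198463738574356
0.91 (100, np.int64(190), np.int64(227)) (140, np.int64(188), np.int64(230)) (180, np.int64(161), np.int64(257)) (220, np.int64(160), np.int64(256)) (260, np.int64(161), np.int64(245)) (300, np.int64(159), np.int64(256)) (340, np.int64(161), np.int64(255)) (380, np.int64(160), np.int64(245)) (420, np.int64(161), np.int64(256)) (460, np.int64(161), np.int64(257)) (500, np.int64(190), np.int64(228)) (540, np.int64(191), np.int64(227))
cols 59 572
180 axis x 0.011066381346342247
220 axis x 0.011720081850499255
260 axis x 0.011066381346342247
300 axis x 0.012372203970267066
340 axis x 0.011066381346342247
380 axis x 0.011720081850499255
420 axis x 0.011066381346342247
460 axis x 0.011066381346342247
t 6.7 [0.53296664 0.02390665 0.1099845 ] [-0.37918334 -0.49665266  0.91933267]
```

Call:
arm_command:
  motion:
    - {"xyz": [0,0,-0.02],"rot": [0,0,0]}
    - {"xyz": [0,0,-0.02],"rot": [0,0,0]}
    - {"xyz": [0,0,-0.02],"rot": [0,0,0]}
    - {"xyz": [0,0,-0.02],"rot": [0,0,0]}

```text
time_s: 7.2
tool_pos: [0.5358, 0.0239, 0.1204]
tool_rot: [0.322, -3.124, -0.0]
wrist_force: [0.0, 0.1, 0.1]
finger_gap: 0.498
grasp_force: 0.0
```

```bash
python3 - <<'E'
from h import *
wlook('pics/w4.png')
E
```

```text
strip x 0.035728983336245225 slope 0.005702619896698425
0.88 (100, np.int64(162), np.int64(198)) (140, np.int64(161), np.int64(198)) (180, np.int64(133), np.int64(225)) (220, np.int64(132), np.int64(226)) (260, np.int64(133), np.int64(226)) (300, np.int64(133), np.int64(226)) (340, np.int64(134), np.int64(225)) (380, np.int64(133), np.int64(226)) (420, np.int64(133), np.int64(225)) (460, np.int64(133), np.int64(225)) (500, np.int64(161), np.int64(198)) (540, np.int64(162), np.int64(196))
cols 68 566
180 axis x 0.028457726189065002
220 axis x 0.029103469056615483
260 axis x 0.028457726189065002
300 axis x 0.028457726189065002
340 axis x 0.02781047344772452
380 axis x 0.028457726189065002
420 axis x 0.028457726189065002
460 axis x 0.028457726189065002
t 7.2 [0.53579783 0.02391958 0.12036102] [0.01050283 0.11979138 0.10952332]
```

View pics/w4.png

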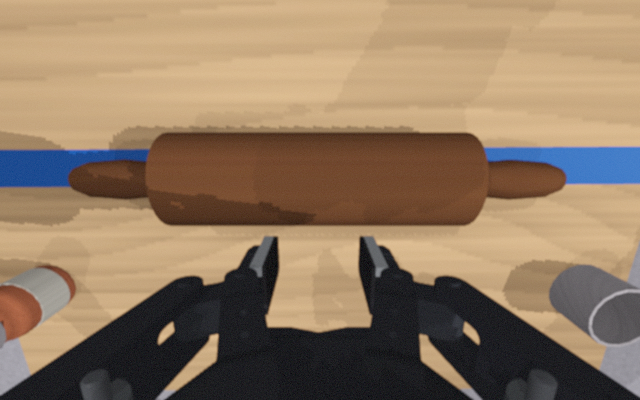

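The view shows the pin over the strip: barrel rows 133–225, strip rows 149–186. By calibration it's about 4 mm short of the middle line. I'll back off upward and check that it's at rest.

Call:
arm_command:
  motion:
    - {"xyz": [-0.03,0,-0.06],"rot": [0,0,0]}
    - {"xyz": [-0.06,0,-0.12],"rot": [0,0,0]}
    - {"xyz": [-0.06,0,-0.16],"rot": [0,0,0]}
    - {"xyz": [-0.06,0,-0.16],"rot": [0,0,0]}
    - {"xyz": [-0.06,0,-0.16],"rot": [0,0,0]}
    - {"xyz": [-0.06,0,-0.16],"rot": [0,0,0]}

```text
time_s: 7.9
tool_pos: [0.5644, 0.0301, 0.1993]
tool_rot: [0.322, -3.122, -0.001]
wrist_force: [0.1, 0.8, 0.9]
finger_gap: 0.501
grasp_force: 0.0
```

```bash
python3 - <<'E'
from h import *
np.set_printoptions(precision=4,suppress=True)
wlook(); wlook('pics/w5.png')
S=np.array([.5015,.0185])
for c in('top','scene'):
    cams.grab_frame(c); r=axis(c,'pin',.054); s=axis(c,'strip',.022); print(c,r,s)
    print('offset n',(r[2]-S)@N[:2],'along',(r[2]-S)@A[:2])
E
```

```text
strip x 0.05432963970768512 slope 0.022694910576429472
0.85 (140, np.int64(123), np.int64(141)) (180, np.int64(119), np.int64(147)) (220, np.int64(97), np.int64(167)) (260, np.int64(98), np.int64(167)) (300, np.int64(97), np.int64(167)) (340, np.int64(98), np.int64(167)) (380, np.int64(96), np.int64(166)) (420, np.int64(97), np.int64(166)) (460, np.int64(118), np.int64(147))
cols 134 500
220 axis x 0.057416025154180234
260 axis x 0.05657398902220412
300 axis x 0.057416025154180234
340 axis x 0.05657398902220412
380 axis x 0.05825629454266402
420 axis x 0.057416025154180234
t 7.9 [0.5644 0.0301 0.1993] [0.1355 0.7738 0.8902]
strip x 0.05447846740562088 slope 0.004605241166479402
0.95 (140, np.int64(123), np.int64(142)) (180, np.int64(118), np.int64(147)) (220, np.int64(96), np.int64(167)) (260, np.int64(97), np.int64(167)) (300, np.int64(97), np.int64(167)) (340, np.int64(97), np.int64(167)) (380, np.int64(97), np.int64(167)) (420, np.int64(97), np.int64(167)) (460, np.int64(118), np.int64(147)) (500, np.int64(127), np.int64(136))
cols 133 501
220 axis x 0.058263596613574206
260 axis x 0.057423087572598216
300 axis x 0.057423087572598216
340 axis x 0.057423087572598216
380 axis x 0.057423087572598216
420 axis x 0.057423087572598216
t 8.0 [0.5644 0.0301 0.1994] [ 0.7168 -0.579   0.7566]
top (0.77, 587, array([0.5085, 0.0168]), array([ 68., 335.]), array([ 0.516, -0.037]), np.float64(0.2039929341532313)) (0.7, 497, array([0.5008, 0.0193]), array([ 30., 541.]), array([0.4987, 0.0255]), np.float64(0.21010187083275791))
offset n 0.006463079606067484 along -0.0031185861982616506
scene (0.87, 1477, array([0.5073, 0.0193]), array([ 84., 330.]), array([0.5093, 0.0199]), np.float64(0.2099207669818733)) (0.77, 586, array([0.5049, 0.0232]), array([ 31., 536.]), array([0.5004, 0.0524]), np.float64(0.21098256418757488))
offset n 0.005837231800666555 along -0.0004066676166601034
```

View pics/w5.png

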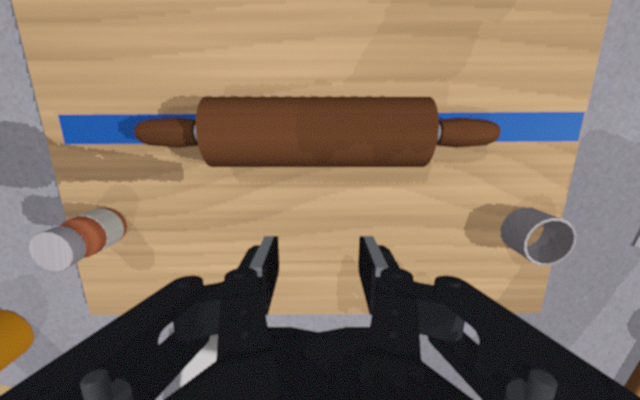

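The view shows the barrel at rows 97–167 and the strip's middle at row 128. The pin lies about 4 mm from the middle line, parallel to it and centred lengthwise. It's at rest, the jars are untouched and the arm is clear, so I'm handing in.

```bash
python3 -c "
from plant import arm
print(arm.job_done())"
```

```text
the job is handed in; nothing more can be done
None
```

I rolled the pin onto the blue strip using only fingertip strokes on top of the barrel: it rests about 4 mm from the strip's middle line (15 mm allowed) and parallel to it, nothing else was touched, and the job is handed in with no verdict shown.

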